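Unstack a pipe stub and put its plywood spacer on the spacer pile

ROBOT

A 7-joint arm with a two-finger parallel gripper is mounted at the origin on the work surface. World frame = base frame: x ahead of the robot, y to its left, z up, the work surface at z = 0. Lengths are in m, angles in rad, forces in N, time in s.
With the tool pointing down it reaches from about 0.4 to 0.85 m from the base axis. Payload 10.4 kg.
Tool frame: the origin (TCP) lies at the centre of the arm's flange, where the gripper is bolted on; the fingertips stand 173 mm ahead of it and the grasp point (between the pads) lies 155 mm ahead of it; z points along the fingers, y is the line along which they close (so a half turn about z gives the same grasp; the last joint's range is limited). The gripper opens to 85 mm and grips with 20 to 120 N. Pads are 22 mm wide; open, the fingers measure 114 mm over their backs; the gripper's body (76 mm by 85 mm) begins 54 mm behind the grasp point. The pads swing forward as they close: fully open they stand 13 mm farther back than shut.
Start: joints at [-1.216, 0.332, -0.065, 1.46, 0.022, 1.35, -0.088], TCP at [0.231, 0.581, 0.405] pointing down, gripper open.
Joint ranges: [-2.6, 2.6], [-0.5, 2.12], [-1.47, 1.34], [0.16, 2.42], [-1.27, 4.41], [0.06, 2.06], [-2.6, 2.6]. Speed limits (rad/s): [2.22, 2.22, 2.79, 2.79, 3.14, 3.14, 3.14].

INTERFACE

Orientations are given as a unit quaternion [x, y, z, w].
In Python, from workcell import manip, viewer, finder gives the robot as it stands.
- The arm moves only by the tool arm_command, never from a script. Its argument "plan" is a list of rows, each an object with "dp": the shift along the tool's x, y, z in mm, a list of three; "spin": the turn about the tool's z in rad. A call has 1 to 5 rows; each row shifts and turns the commanded pose from where the row before left it, along the tool's axes as they then stand; what a row does not reach is not made up. A row lasts 1/10 s, in which the tool goes at most 50 mm and 8.59 degrees, less where a joint would pass 70% of its speed; a pose out of reach is approached as far as the arm can. A call is refused whole if a number of a shift passes 50 or a number of a turn 0.15, either way. A call with a gripper value outside its range is refused whole. "grip" is the closure, from -1 (fully open) to 1 (shut), set as the call begins (left out, the last holds). The fingers move at their own pace and stop on an object; "newtons" is the grip in N (left out, the last holds). Time passes only in rows, so rows that do not move let the fingers close. It gives the time, the measured TCP pose, the force, the opening and the grip force at its end, in the units of the state.
- manip.get_obs(): the state, without advancing time (a new reading comes with each control period).
- viewer.camera(name): name is "side" or "top" or "wrist"; returns the picture (420x560x3 uint8, blue, green, red); there is no depth.
- viewer.camera_params(name): a dict with "vertical_fov" (degrees; the focal length in pixels is half the picture's height over the tangent of half this angle, whatever the lens; pixels are square), "cx", "cy" (the principal point, pixels), "k1" (the pictures are not rectified: a ray, as slopes to the right and down, at radius r is drawn at 1 + k1 r^2 times it, then the intrinsics apply), "R" (3x3) and "t" (3): a world point X has camera coordinates R X + t; the wrist camera has in their place "T_tool_cam" (4x4, takes a point from camera to tool coordinates, whose origin is the TCP and whose axes are the flange's). Camera axes: x right, y down, z forward; pixel columns grow to the right and rows downward; lengths in m; the calibration is good to about 2 mm. A picture is of the moment at which its call begins: read the wrist's pose just before it. camera_params takes no time and is no camera call.
- manip.hand_in(): hands the job in; it is judged then, once.
Trained networks look in the newest picture that a camera, given by its name, has taken for a name from the list of things; names that differ only in an ending like _2 or _b are one class to them, and where a whole thing is asked for, a point or a joint stands for the part that bears it (a point fixed in the world has none). Each returns a list of dicts, best first, with "score" (0 to 1); they miss things now and then, are a little off and sometimes report something else, mostly with a low value. They report only what shows in the picture. A call takes as long as a camera call. They do not tell look-alikes from the thing itself.
- finder.find_in(camera, thing): "position" ([x, y, z] in m, in world coordinates, good to about 4 mm: the middle of the surface that is visible of it).
The state is a dict: "clock": time; "joint_pos": joint angles; "joint_velocities": joint speeds; "tau": joint torques, N m; "position": TCP position; "ee_rot": TCP orientation; "ft_force": force on the tool from outside, world axes, zero at the start; "torque": the same for the moment, N m; "grip_width": opening from 0.0 (shut) to 1.0 (fully open); "grasp_force": force on a finger pad.
Only numpy, scipy, OpenCV 4.12 (cv2) and the standard library are available. Lean on these libraries where they do the work, as an engineer would, in place of code of your own. Each camera call takes 0.05 s, during which the arm holds its last target. There are 200 camera calls.

TASK

Take the pipe stub off the top of the stack and stand it upright in the middle of the square steel base plate, ready for tacking. Then lift off the plywood spacer plate it stood on and lay it flat and square on top of the pile of spare spacers, edges in line. Set both down without dropping them, and leave the base plate and the pile where they are.

Things in the scene. Friction and masses are not known exactly. Their poses are not given: they have to be found in the camera images.
- pipe: The loose steel pipe stub on top of the stack: a plain upright tube, 48 mm outside diameter, 40 mm bore, 70 mm tall, about 0.3 kg. Origin at the centre of its lower end, z along its axis, up. It stands somewhere along the middle line of the spacer (up to 42 mm from the spacer's centre), its foot about 82 mm above the bench. Two more stubs just like it stand under the spacer; they are not part of this job.
- spacer: The plywood spacer plate in the stack: 140 mm long (its x) by 60 mm wide (its y) by 12 mm thick, about 0.07 kg, loose. Origin at the centre of its underside, z up. It lies level, its underside 70 mm above the bench, across two standing stubs (48 mm diameter, 70 mm tall) centred 42 mm either way from its centre along its length; there is nothing under its middle. The free sides at mid-length are open for a grip across its width.
- base: The square base plate lying on the bench, bare steel: 120 x 120 x 8 mm, 0.9 kg, loose. Origin at the centre of its underside, sides along its x and y; its upper face is 8 mm above the origin. It lies to the left or to the right of the stack, the spacer pile on the other side. (The round flange with a hole is not it.)
- pile: The upper plate of the pile of spare spacers: two loose plywood plates like the spacer (140 x 60 x 12 mm, length along x), one on the other on the bench, the lower one up to 4 mm and 4 degrees out of line. Origin at the centre of the upper plate's underside, 12 mm above the bench; its upper face, where the spacer goes, is 12 mm above the origin, 24 mm above the bench.
Not all that is in view belongs to the job. What is shaped like the spacer but yellow is not meant. Leave any black look-alike of the base alone.

How it is judged:
On the way, in this order (a step that is already met when the one before it is completed fails the run):
1. the pipe stub stands on the middle of the base plate, let go (horizontal distance between pipe and base below 0.02 m and z of pipe in the frame of base between 0.005 and 0.012 m and angle between pipe's own z axis and vertical below 0.1 rad and contact force between the fingers and pipe below 0.1 N and linear speed of pipe below 0.03 m/s), for 0.2 s.
2. the spacer lies on the spacer pile, let go (horizontal distance between spacer and pile below 0.02 m and z of spacer in the frame of pile between 0.008 and 0.017 m and angle between the x axis of spacer and the x axis of pile, either way round below 0.22 rad and angle between spacer's own z axis and vertical below 0.1 rad and contact force between the fingers and spacer below 0.1 N and linear speed of spacer below 0.03 m/s), for 0.2 s.
At the end, for the whole second after the job is handed in: Pipe stub upright on the base plate, centres within 20 mm; spacer flat on the pile's top plate, centres within 20 mm, lengths in line within 12 degrees (either way round); both within 6 degrees of level, released, at rest; base plate and pile within 30 mm of their starts (all of step 1 and all of step 2 and distance of each of base, pile from where it was at the start of the episode below 0.03 m); the robot touches nothing.
It fails at once if the pipe stub is dropped onto the base plate (faster than 0.65 m/s within about 20 mm of it) (horizontal distance between pipe and base below 0.06 m and z of pipe in the frame of base below 0.028 m and linear speed of pipe above 0.65 m/s).
It fails at once if the spacer is dropped onto the pile (faster than 0.65 m/s within about 20 mm of it) (horizontal distance between spacer and pile below 0.06 m and z of spacer in the frame of pile below 0.032 m and linear speed of spacer above 0.65 m/s).
It also fails if it takes over 51 s, if anything falls off the work surface, if the arm or the gripper's body presses on something with over 40 N, if the wrist force passes 120 N, or if a joint passes its speed limit or range.

## Working session

There is one attempt and no reset: what is moved stays moved. The work goes in short steps, Python scripts to look and compute and a tool call to move; the robot and the scene stay as the last step left them, time stands still between calls to the robot, and variables do not carry over. Pictures are saved under pics/ and viewed, at most 14 in all, crops included, and the job is handed in when it is done.

Besides the shell and the picture viewer there is one more tool, called after "Emit:" as name([rows], argument=value, ...), one row to a line, values as JSON. arm_command: Moves the arm, as the interface text tells. Its arguments: {"type":"object","properties":{"plan":{"type":"array","items":{"type":"object","properties":{"dp":{"type":"array","items":{"type":"number"}},"spin":{"type":"number"}}}},"grip":{"type":"number"},"newtons":{"type":"number"}},"required":["plan"]}

```bash
mkdir -p pics; python3 - <<'E'
from workcell import manip, viewer, finder
import cv2,numpy as np
o=manip.get_obs(); print(o['clock'],o['position'],o['ee_rot'],o['grip_width'])
a=viewer.camera("top"); b=viewer.camera("side")
cv2.imwrite("pics/top.png",a); cv2.imwrite("pics/side.png",b)
for c in("top","side"):
  print(viewer.camera_params(c))
  for n in("pipe","spacer","base","pile"):
    print(c,n,[(np.round(d['position'],3).tolist(),round(d['score'],2)) for d in finder.find_in(c,n)][:4])
print(viewer.camera_params("wrist"))
E
```

```text
0.0 [0.23049379 0.58081063 0.40388692] [ 1.87763138e-01  9.82214065e-01 -7.24989943e-04 -9.07344051e-05] 1.0001752122190406
{'vertical_fov': 54.526195665212605, 'cx': 285.71216935406835, 'cy': 199.22523168163804, 'k1': -0.11585830973026807, 'R': array([[-0.03349231, -0.99943726,  0.00185165],
       [-0.96970749,  0.03204738, -0.24215771],
       [ 0.24196209, -0.00990598, -0.97023513]]), 't': array([-0.06626144,  0.44122303,  0.84672796])}
top pipe [([0.512, 0.025, 0.127], 0.62)]
top spacer [([0.457, 0.032, 0.079], 0.75), ([0.354, -0.074, 0.014], 0.75), ([0.332, 0.144, 0.011], 0.56)]
top base [([0.465, -0.251, 0.008], 0.95), ([0.457, -0.453, 0.009], 0.73), ([0.274, -0.315, 0.011], 0.57)]
top pile [([0.53, 0.265, 0.026], 0.87)]
{'vertical_fov': 46.131984078235476, 'cx': 285.07800114647523, 'cy': 211.12832642587682, 'k1': -0.08912652132359372, 'R': array([[ 0.73417634, -0.67887439,  0.01070804],
       [-0.50580421, -0.55739256, -0.65838866],
       [ 0.45293179,  0.4779572 , -0.75260196]]), 't': array([-0.36409888,  0.21936213,  1.13540039])}
side pipe [([0.504, 0.013, 0.125], 0.76)]
side spacer [([0.33, 0.14, 0.012], 0.9), ([0.352, -0.081, 0.016], 0.89), ([0.459, 0.029, 0.08], 0.56)]
side base [([0.457, -0.462, 0.011], 0.97), ([0.278, -0.319, 0.004], 0.87), ([0.466, -0.263, 0.013], 0.8)]
side pile [([0.533, 0.261, 0.028], 0.78)]
{'vertical_fov': 70.9476604435352, 'cx': 282.34506397616053, 'cy': 206.55858351400488, 'k1': -0.024074932989585792, 'T_tool_cam': array([[-1.03519311e-04, -9.61213754e-01, -2.75804474e-01,
         6.97139008e-02],
       [ 9.99999982e-01, -5.57760387e-05, -1.80949252e-04,
        -5.25693180e-04],
       [ 1.58547629e-04, -2.75804488e-01,  9.61213743e-01,
         2.99364245e-02],
       [ 0.00000000e+00,  0.00000000e+00,  0.00000000e+00,
         1.00000000e+00]])}
```

View pics/top.png

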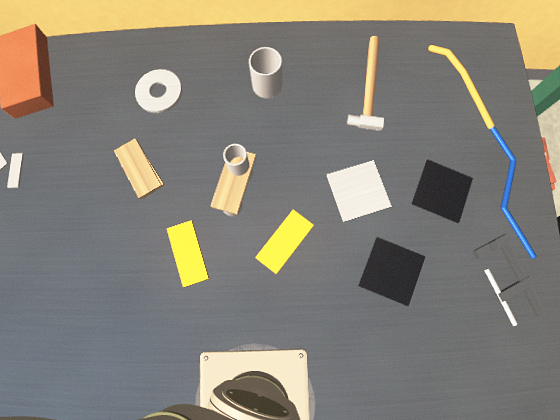

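View pics/side.png

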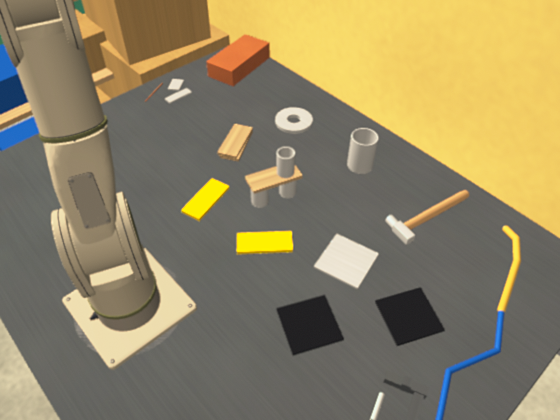

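```bash
cat > h.py <<'E'
import numpy as np, cv2
from workcell import manip, viewer, finder
from scipy.spatial.transform import Rotation as Ro
def cam(name,o=None):
    p=viewer.camera_params(name)
    f=210/np.tan(np.radians(p['vertical_fov']/2))
    if name=='wrist':
        T=np.eye(4);T[:3,:3]=Ro.from_quat(o['ee_rot']).as_matrix();T[:3,3]=o['position']
        W=T@p['T_tool_cam']; A,c=W[:3,:3],W[:3,3]
    else: A=p['R'].T; c=-A@p['t']
    return p,f,A,c
def rays(name,px,o=None):
    p,f,A,c=cam(name,o)
    d=(np.atleast_2d(px)-[p['cx'],p['cy']])/f
    u=d.copy()
    for _ in range(20): u=d/(1+p['k1']*(u**2).sum(1,keepdims=True))
    return c,np.c_[u,np.ones(len(u))]@A.T
def plane(name,px,z,o=None):
    c,r=rays(name,px,o); return c+r*((z-c[2])/r[:,2:])
def proj(name,X,o=None):
    p,f,A,c=cam(name,o); q=(np.atleast_2d(X)-c)@A; u=q[:,:2]/q[:,2:]
    return u*(1+p['k1']*(u**2).sum(1,keepdims=True))*f+[p['cx'],p['cy']]
def tri(views):  # [(c,ray)...] -> point nearest both rays
    M=np.zeros((3,3));b=np.zeros(3)
    for c,r in views:
        r=r/np.linalg.norm(r);P=np.eye(3)-np.outer(r,r);M+=P;b+=P@c
    return np.linalg.solve(M,b)
def togo(target,yaw=None):  # tool-axis shift mm, spin to bring tool y onto world direction yaw (mod pi)
    o=manip.get_obs();R=Ro.from_quat(o['ee_rot']).as_matrix()
    d=R.T@(np.array(target)-o['position'])*1e3
    s=None
    if yaw is not None:
        cur=np.arctan2(R[1,1],R[0,1]); s=-((yaw-cur+np.pi/2)%np.pi-np.pi/2)
    return d.round(1),s
E
python3 - <<'E'
from h import *
sp=plane('top',[(256,154),(238,213),(211,207)],.082); pi=plane('top',[(114,149),(134,139),(162,184),(141,197)],.024)
b=plane('top',[(327,190),(376,160),(392,205),(343,221)],.008)
for q in(sp,pi,b):
  print(q.round(3).tolist(),q.mean(0).round(3))
  print([round(float(np.linalg.norm(q[i]-q[i-1])),3) for i in range(len(q))],[round(float(np.degrees(np.arctan2(*(q[i]-q[i-1])[1::-1]))),1) for i in range(len(q))])
print(plane('top',(235,151),.152))
print(tri([(c,r[0]) for c,r in (rays('top',(235,151)),rays('side',(286,153)))]))
print(tri([(c,r[0]) for c,r in (rays('top',(359,190)),rays('side',(347,260)))]))
print(tri([(c,r[0]) for c,r in (rays('top',(138,166)),rays('side',(237,141)))]))
print(togo((.5,.02,.4),1.0))
E
```

```text
[[0.537, -0.019, 0.082], [0.405, 0.022, 0.082], [0.42, 0.08, 0.082]] [0.454 0.028 0.082]
[0.153, 0.138, 0.06] [-40.1, 163.0, 75.5]
[[0.585, 0.329, 0.024], [0.609, 0.281, 0.024], [0.492, 0.206, 0.024], [0.463, 0.255, 0.024]] [0.537 0.268 0.024]
[0.143, 0.054, 0.138, 0.057] [31.4, -63.9, -147.2, 121.4]
[[0.469, -0.179, 0.008], [0.54, -0.302, 0.008], [0.428, -0.329, 0.008], [0.394, -0.212, 0.008]] [ 0.458 -0.255  0.008]
[0.082, 0.142, 0.116, 0.123] [23.5, -60.0, -166.0, 106.0]
[[0.51867143 0.01962458 0.152     ]]
[0.519369   0.02131602 0.14514988]
[ 0.46842002 -0.25532009  0.00477129]
[0.54482682 0.27106664 0.01047472]
(array([-457.4, -422. ,    4.7]), np.float64(0.19303038332773248))
```

Emit:
arm_command([
  {"dp":[-30.5,-28,0]},
  {"dp":[-30.5,-28,0]},
  {"dp":[-30.5,-28,0]},
  {"dp":[-30.5,-28,0]},
  {"dp":[-30.5,-28,0]},
])

```text
invalid input at $.plan[0]: expected keys dp, spin
```

Emit:
arm_command([
  {"dp":[-30.5,-28,0]},
  {"dp":[-30.5,-28,0]},
  {"dp":[-30.5,-28,0]},
  {"dp":[-30.5,-28,0]},
  {"dp":[-30.5,-28,0]},
])

```text
invalid input at $.plan[0]: expected keys dp, spin
```

Emit:
arm_command([
  {"dp":[-30.5,-28,0]},
  {"dp":[-30.5,-28,0]},
  {"dp":[-30.5,-28,0]},
  {"dp":[-30.5,-28,0]},
  {"dp":[-30.5,-28,0],"spin":-0.11},
])

```text
invalid input at $.plan[0]: expected keys dp, spin
```

Emit:
arm_command([
  {"dp":[0,0,0]},
  {"dp":[0,0,0]},
])

```text
invalid input at $.plan[0]: expected keys dp, spin
```

```bash
python3 - <<'E'
from h import *
o=manip.get_obs(); im=viewer.camera('wrist'); cv2.imwrite('pics/w1.png',im)
print(o['clock'],o['position'],o['ee_rot'])
for n in('pipe','spacer'): print(n,[(np.round(d['position'],3).tolist(),round(d['score'],2)) for d in finder.find_in('wrist',n)][:4])
E
```

```text
0.5 [0.23052349 0.58093213 0.40468923] [1.87761851e-01 9.82214583e-01 2.87352296e-06 7.24151141e-06]
pipe []
spacer [([0.284, 0.143, 0.009], 0.94)]
```

View pics/w1.png

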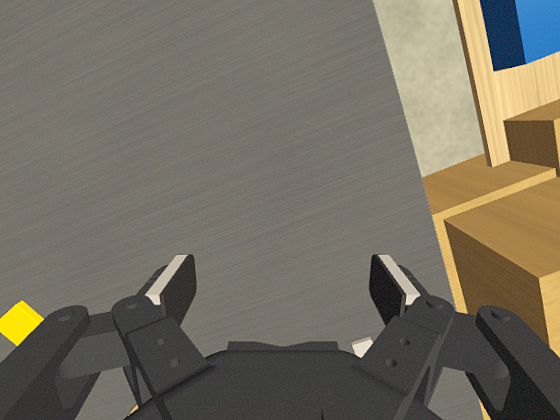

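The picture shows the start view only, with the fingers at about (170,280) and (395,280): the move was refused because every row needs a spin.

Emit:
arm_command([
  {"dp":[-30.5,-28,0],"spin":0},
  {"dp":[-30.5,-28,0],"spin":0},
  {"dp":[-30.5,-28,0],"spin":0},
  {"dp":[-30.5,-28,0],"spin":0},
  {"dp":[-30.5,-28,0],"spin":0},
])

```text
clock: 1.15
position: [0.3211, 0.3929, 0.4049]
ee_rot: [0.188, 0.982, 0.0, 0.0]
ft_force: [0.6, 0.0, -0.6]
grip_width: 0.999
grasp_force: 0.0
```

Emit:
arm_command([
  {"dp":[-30.5,-28,0],"spin":0},
  {"dp":[-30.5,-28,0],"spin":0},
  {"dp":[-30.5,-28,0],"spin":0},
  {"dp":[-30.5,-28,0],"spin":0},
  {"dp":[-30.5,-28,0],"spin":0},
])

```text
clock: 1.65
position: [0.4112, 0.2065, 0.405]
ee_rot: [0.188, 0.982, 0.0, 0.0]
ft_force: [0.4, 0.4, 0.5]
grip_width: 0.996
grasp_force: 0.0
```

Emit:
arm_command([
  {"dp":[-30.5,-28,0],"spin":0},
  {"dp":[-30.5,-28,0],"spin":0},
  {"dp":[-30.5,-28,0],"spin":0},
  {"dp":[0,0,0],"spin":-0.11},
  {"dp":[0,0,0],"spin":0},
])

```text
clock: 2.15
position: [0.4651, 0.0954, 0.4048]
ee_rot: [0.134, 0.991, 0.0, 0.0]
ft_force: [-1.4, 0.7, -0.1]
grip_width: 1.003
grasp_force: 0.0
```

```bash
python3 - <<'E'
from h import *
o=manip.get_obs(); im=viewer.camera('wrist'); cv2.imwrite('pics/w2.png',im)
print(o['clock'],o['position'],o['ee_rot'])
for n in('pipe','spacer'): print(n,[(np.round(d['position'],3).tolist(),round(d['score'],2)) for d in finder.find_in('wrist',n)][:4])
E
```

```text
2.15 [0.46505567 0.09542301 0.40484938] [1.33659269e-01 9.91027316e-01 2.23627703e-04 9.56617571e-05]
pipe [([0.515, 0.021, 0.133], 0.71)]
spacer [([0.33, 0.147, 0.012], 0.81), ([0.352, -0.072, 0.016], 0.68), ([0.456, 0.044, 0.08], 0.66)]
```

View pics/w2.png

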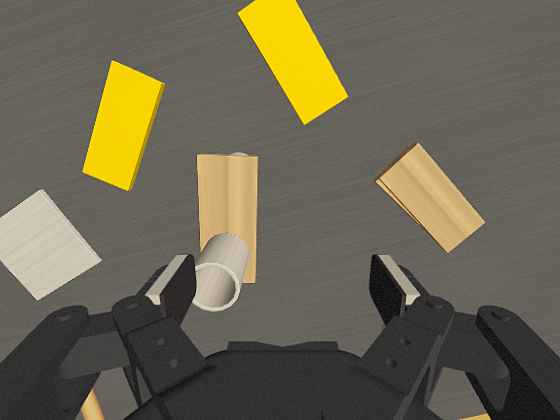

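The wrist view shows the pipe rim centred at about (216,287), spacer corners at (197,155), (258,157) and (255,283), the pile top at right, and the bare base at left.

```bash
python3 - <<'E'
from h import *
o=manip.get_obs()
def show(n,q): print(n,q.round(3).tolist(),[round(float(np.linalg.norm(q[i]-q[i-1])),3) for i in range(len(q))],[round(float(np.degrees(np.arctan2(*(q[i]-q[i-1])[1::-1])))%180,1) for i in range(len(q))])
W=lambda px,z:plane('wrist',px,z,o)
show('sp',W([(197,155),(258,157),(255,283)],.082)); show('pile',W([(418,143),(485,222),(448,252),(380,180)],.024)); show('base',W([(41,190),(101,260),(38,300)],.008))
print('pipe',W((216,287),.152))
for n,a,b in(('pipe',(216,287),(235,151)),('base corner',(41,190),(327,190)),('spacer',(255,283),(256,154)),('pile far corner',(485,222),(134,139))):
  print(n,tri([(c,r[0]) for c,r in(rays('wrist',a,o),rays('top',b))]).round(4))
E
```

```text
sp [[0.405, 0.026, 0.082], [0.423, 0.083, 0.082], [0.556, 0.04, 0.082]] [0.152, 0.06, 0.14] [5.3, 72.6, 161.9]
pile [[0.462, 0.263, 0.024], [0.582, 0.332, 0.024], [0.611, 0.281, 0.024], [0.493, 0.211, 0.024]] [0.06, 0.139, 0.058, 0.137] [121.7, 29.8, 119.6, 30.5]
base [[0.394, -0.208, 0.008], [0.506, -0.174, 0.008], [0.54, -0.293, 0.008]] [0.169, 0.117, 0.124] [149.9, 16.8, 106.2]
pipe [[0.51265086 0.02453151 0.152     ]]
pipe [0.5206 0.0203 0.1412]
base corner [ 0.4208 -0.1597  0.082 ]
spacer [ 0.6052 -0.0009 -0.0481]
pile far corner [0.5137 0.2206 0.1954]
```

```bash
python3 - <<'E'
from h import *
o=manip.get_obs()
for n,a,b in(('base corner',(41,190),(343,221)),('spacer',(197,155),(211,207)),('pile far corner',(448,252),(134,139)),('pile',(418,143),(141,197))):
  v=[(c,r[0]) for c,r in(rays('wrist',a,o),rays('top',b))]; print(n,tri(v).round(4))
print(togo((.515,.022,.335),np.radians(72.5)))
E
```

```text
base corner [ 0.3944 -0.212   0.0039]
spacer [0.3987 0.0595 0.1871]
pile far corner [0.6039 0.2759 0.0357]
pile [0.4503 0.238  0.0768]
(array([-68.7, -59.2,  69.7]), np.float64(0.03661682626424989))
```

Emit:
arm_command([
  {"dp":[-23,-20,0],"spin":0},
  {"dp":[-23,-20,10],"spin":0},
  {"dp":[-23,-19,20],"spin":0},
  {"dp":[0,0,25],"spin":0.037},
  {"dp":[0,0,15],"spin":0},
])

```text
clock: 2.8
position: [0.5155, 0.0214, 0.3329]
ee_rot: [0.153, 0.988, -0.0, -0.001]
ft_force: [-0.4, -0.1, -0.1]
grip_width: 1.0
grasp_force: 0.0
```

Emit:
arm_command([
  {"dp":[0,0,0],"spin":0},
])

```text
clock: 2.9
position: [0.515, 0.0221, 0.3327]
ee_rot: [0.152, 0.988, -0.001, -0.002]
ft_force: [-0.2, 0.8, 0.8]
grip_width: 1.001
grasp_force: 0.0
```

```bash
python3 - <<'E'
from h import *
o=manip.get_obs(); im=viewer.camera('wrist'); cv2.imwrite('pics/w3.png',im)
print(o['clock'],o['position'],o['ee_rot'])
for n in('pipe','spacer','base','pile'): print(n,[(np.round(d['position'],3).tolist(),round(d['score'],2)) for d in finder.find_in('wrist',n)][:4])
E
```

```text
2.9 [0.51498731 0.02213383 0.33266579] [ 1.51873695e-01  9.88398038e-01 -6.78232525e-04 -1.79967817e-03]
pipe [([0.519, 0.019, 0.14], 0.82)]
spacer [([0.358, -0.077, 0.014], 0.82), ([0.384, 0.149, 0.009], 0.65), ([0.458, 0.039, 0.082], 0.58)]
base [([0.474, -0.231, 0.005], 0.84)]
pile [([0.522, 0.259, 0.022], 0.71)]
```

View pics/w3.png

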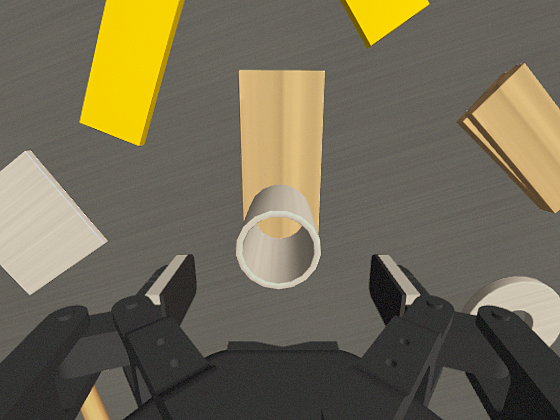

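The view shows the pipe rim centred at (279,250) between the open fingers, with the spacer square to the gripper and its near corners at (239,70) and (324,71).

```bash
python3 - <<'E'
from h import *
o=manip.get_obs(); o2=dict(position=np.array([0.46505567,0.09542301,0.40484938]),ee_rot=[1.33659269e-01,9.91027316e-01,2.23627703e-04,9.56617571e-05])
T=lambda a,b:tri([(c,r[0]) for c,r in(rays('wrist',a,o),rays('wrist',b,o2))]).round(4)
print('rim',T((279,250),(216,287)),plane('wrist',(279,250),.152,o))
a,b=T((239,70),(197,155)),T((324,71),(258,157)); print('sp',a,b)
p=plane('wrist',[(239,70),(324,71)],.082,o);print(p)
d=p[1]-p[0];w=np.arctan2(d[1],d[0]);print(np.degrees(w),p.mean(0)[:2]+.07*np.array([np.sin(w),-np.cos(w)]))
print('base',T((28,152),(41,190)),T((106,240),(101,260)),T((30,294),(38,300)))
q=plane('wrist',[(28,152),(106,240),(30,294)],.008,o);print(q,(q[0]+q[2])/2)
print('pile',T((525,64),(418,143)))
print(togo((*plane('wrist',(279,250),.152,o)[0,:2],.287)))
E
```

```text
rim [0.521  0.0173 0.1384] [[0.51560913 0.01937323 0.152     ]]
sp [0.4058 0.0231 0.078 ] [0.4243 0.0812 0.0759]
[[0.40688729 0.02377244 0.082     ]
 [0.42536124 0.08041702 0.082     ]]
71.93687768704085 [0.48267435 0.03039021]
base [ 0.3945 -0.234  -0.018 ] [ 0.5168 -0.2038 -0.0259] [ 0.5506 -0.3208 -0.0134]
[[ 0.39876769 -0.21270008  0.008     ]
 [ 0.5097589  -0.17937997  0.008     ]
 [ 0.54442711 -0.29843202  0.008     ]] [ 0.4715974  -0.25556605  0.008     ]
pile [0.4636 0.2605 0.0272]
(array([-0.2, -2.3, 48.8]), None)
```

Emit:
arm_command([
  {"dp":[0,-2,10],"spin":0},
  {"dp":[0,0,18],"spin":0},
  {"dp":[0,0,18],"spin":0},
  {"dp":[0,0,0],"spin":0},
])

```text
clock: 3.55
position: [0.5142, 0.0193, 0.2865]
ee_rot: [0.152, 0.988, -0.001, -0.002]
ft_force: [0.2, 0.1, 0.2]
grip_width: 1.002
grasp_force: 0.0
```

Emit:
arm_command([
  {"dp":[0,0,0],"spin":0},
  {"dp":[0,0,0],"spin":0},
  {"dp":[0,0,0],"spin":0},
  {"dp":[0,0,0],"spin":0},
  {"dp":[0,0,0],"spin":0},
], grip=1, newtons=40)

```text
clock: 4.05
position: [0.5155, 0.0191, 0.2898]
ee_rot: [0.152, 0.988, 0.0, 0.001]
ft_force: [-2.6, -0.6, 6.3]
grip_width: 0.561
grasp_force: 40.8
```

Emit:
arm_command([
  {"dp":[0,0,0],"spin":0},
  {"dp":[0,0,0],"spin":0},
])

```text
clock: 4.25
position: [0.5155, 0.0191, 0.2899]
ee_rot: [0.152, 0.988, 0.0, 0.001]
ft_force: [-2.0, -1.6, 5.6]
grip_width: 0.556
grasp_force: 40.8
```

Emit:
arm_command([
  {"dp":[0,0,-5],"spin":0},
  {"dp":[0,0,-10],"spin":0},
  {"dp":[0,0,-20],"spin":0},
  {"dp":[0,0,-20],"spin":0},
  {"dp":[0,0,0],"spin":0},
])

```text
clock: 4.75
position: [0.5159, 0.0192, 0.3465]
ee_rot: [0.152, 0.988, 0.001, 0.002]
ft_force: [0.8, 0.3, -2.8]
grip_width: 0.555
grasp_force: 42.1
```

Emit:
arm_command([
  {"dp":[0,-20,0],"spin":0},
  {"dp":[0,-40,0],"spin":0},
  {"dp":[0,-40,0],"spin":0},
  {"dp":[0,-40,0],"spin":0},
  {"dp":[0,-40,0],"spin":0},
])

```text
clock: 5.25
position: [0.4601, -0.1537, 0.343]
ee_rot: [0.152, 0.988, 0.0, -0.0]
ft_force: [1.1, 0.2, -4.2]
grip_width: 0.554
grasp_force: 42.1
```

Emit:
arm_command([
  {"dp":[0,-20,0],"spin":0},
  {"dp":[0,0,0],"spin":0},
  {"dp":[0,0,0],"spin":0},
])

```text
clock: 5.55
position: [0.4549, -0.1714, 0.3431]
ee_rot: [0.152, 0.988, 0.0, -0.0]
ft_force: [0.3, 0.7, -3.9]
grip_width: 0.558
grasp_force: 42.2
```

```bash
python3 - <<'E'
from h import *
o=manip.get_obs(); im=viewer.camera('wrist'); cv2.imwrite('pics/w4.png',im)
print(o['clock'],o['position'].tolist(),o['ee_rot'].tolist())
for n in('pipe','base'): print(n,[(np.round(d['position'],3).tolist(),round(d['score'],2)) for d in finder.find_in('wrist',n)][:4])
print(togo((.469,-.253,.26)))
E
```

```text
5.55 [0.454907764101225, -0.17136161295810376, 0.3431409616352225] [0.15215748987890806, 0.9883561896748322, 0.0002169496828422891, -0.0003058398804509378]
pipe [([0.462, -0.172, 0.193], 0.89)]
base [([0.449, -0.259, 0.005], 0.74), ([0.276, -0.315, 0.006], 0.74)]
(array([-37.6, -74.9,  83.3]), None)
```

View pics/w4.png

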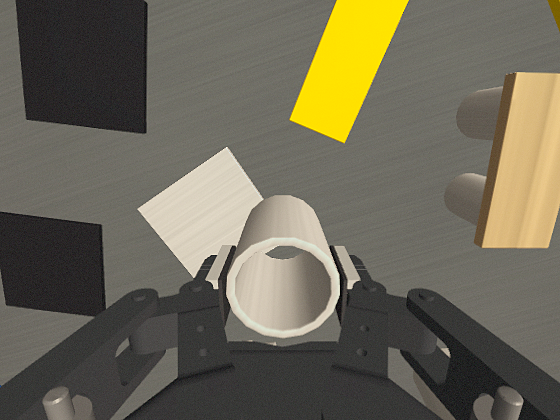

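The pipe is held upright; the base shows corners at (227,147) and (137,209), with the steel stubs and spacer intact at right.

```bash
python3 - <<'E'
from h import *
o=manip.get_obs()
q=plane('wrist',[(137,209),(227,147),(263,198),(194,275)],.008,o);print(q.round(4))
d=q[1]-q[0];L=np.linalg.norm(d);d/=L;n=np.array([-d[1],d[0],0]); n*=np.sign(n@(q[2]-q[1])); c=(q[0]+q[1])/2+.06*n
print(L,c)
o3=dict(position=np.array([0.51498731,0.02213383,0.33266579]),ee_rot=[1.51873695e-01,9.88398038e-01,-6.78232525e-04,-1.79967817e-03])
print('base h',[tri([(cc,r[0]) for cc,r in(rays('wrist',a,o),rays('wrist',b,o3))]).round(4) for a,b in(((227,147),(28,152)),)])
print('pipe rim',plane('wrist',(283,287),o['position'][2]-.208+.07,o))
E
```

```text
[[ 0.4277 -0.3278  0.008 ]
 [ 0.3949 -0.2112  0.008 ]
 [ 0.4569 -0.1931  0.008 ]
 [ 0.5204 -0.2985  0.008 ]]
0.12108339552949786 [ 0.46906561 -0.25329492  0.008     ]
base h [array([ 0.3955, -0.2116,  0.0068])]
pipe rim [[ 0.45143242 -0.16939488  0.20534223]]
```

Emit:
arm_command([
  {"dp":[-13,-25,0],"spin":0},
  {"dp":[-13,-25,0],"spin":0},
  {"dp":[-12,-25,10],"spin":0},
  {"dp":[0,0,25],"spin":0},
  {"dp":[0,0,30],"spin":0},
])

```text
clock: 6.2
position: [0.4696, -0.2545, 0.2784]
ee_rot: [0.152, 0.988, -0.0, 0.001]
ft_force: [0.5, 1.1, -3.7]
grip_width: 0.56
grasp_force: 42.5
```

Emit:
arm_command([
  {"dp":[0,0,25],"spin":0},
  {"dp":[0,0,15],"spin":0},
  {"dp":[0,0,10],"spin":0},
  {"dp":[0,0,0],"spin":0},
  {"dp":[0,0,0],"spin":0},
])

```text
clock: 6.7
position: [0.4693, -0.2545, 0.2295]
ee_rot: [0.152, 0.988, -0.0, 0.001]
ft_force: [-0.3, 0.5, -2.9]
grip_width: 0.559
grasp_force: 42.5
```

```bash
python3 - <<'E'
from h import *
o=manip.get_obs(); print(o['clock'],o['position'],o['ft_force'],togo((.470,-.2535,.215)))
E
```

```text
6.7 [ 0.46930526 -0.25451041  0.22945328] [-0.32762351  0.45336822 -2.88414914] (array([-0.3,  1.2, 14.5]), None)
```

Emit:
arm_command([
  {"dp":[0,0,4],"spin":0},
  {"dp":[0,0,3],"spin":0},
  {"dp":[0,0,2],"spin":0},
  {"dp":[0,0,2],"spin":0},
  {"dp":[0,0,0],"spin":0},
])

```text
clock: 7.2
position: [0.4688, -0.2544, 0.2175]
ee_rot: [0.152, 0.988, 0.0, -0.0]
ft_force: [-0.5, -0.1, -4.5]
grip_width: 0.562
grasp_force: 42.5
```

Emit:
arm_command([
  {"dp":[0,0,1],"spin":0},
  {"dp":[0,0,1],"spin":0},
  {"dp":[0,0,0],"spin":0},
])

```text
clock: 7.5
position: [0.4689, -0.2546, 0.216]
ee_rot: [0.152, 0.988, 0.0, 0.0]
ft_force: [-0.8, 0.9, 1.5]
grip_width: 0.556
grasp_force: 42.8
```

Contact is made (force from -3 N to +1.5 N). A touch more, then release: the pads move back as they open.

Emit:
arm_command([
  {"dp":[0,0,0.5],"spin":0},
  {"dp":[0,0,0],"spin":0},
])

```text
clock: 7.7
position: [0.4689, -0.2547, 0.2159]
ee_rot: [0.152, 0.988, 0.0, 0.0]
ft_force: [-3.9, 2.1, 8.6]
grip_width: 0.559
grasp_force: 43.4
```

Emit:
arm_command([
  {"dp":[0,0,0],"spin":0},
  {"dp":[0,0,0],"spin":0},
  {"dp":[0,0,0],"spin":0},
  {"dp":[0,0,0],"spin":0},
  {"dp":[0,0,0],"spin":0},
], grip=-1)

```text
clock: 8.2
position: [0.4689, -0.2544, 0.2151]
ee_rot: [0.152, 0.988, 0.0, -0.0]
ft_force: [-0.2, 0.4, -0.1]
grip_width: 1.002
grasp_force: 0.0
```

Emit:
arm_command([
  {"dp":[0,0,0],"spin":0},
  {"dp":[0,0,-10],"spin":0},
  {"dp":[0,0,-20],"spin":0},
  {"dp":[0,0,-30],"spin":0},
  {"dp":[0,0,-35],"spin":0},
])

```text
clock: 8.7
position: [0.4684, -0.2544, 0.3113]
ee_rot: [0.152, 0.988, -0.0, -0.001]
ft_force: [1.5, 0.7, -0.4]
grip_width: 1.003
grasp_force: 0.0
```

```bash
python3 - <<'E'
from h import *
o=manip.get_obs(); im=viewer.camera('wrist'); t=viewer.camera('top')
cv2.imwrite('pics/w5.png',np.hstack([cv2.resize(im,(400,300)),cv2.resize(t[80:290,60:340+120][:, :400],(400,300))]))
print(o['clock'],o['position'].tolist(),o['grip_width'])
for n in('pipe','base'): print(n,[(np.round(d['position'],3).tolist(),round(d['score'],2)) for d in finder.find_in('wrist',n)][:4])
print(togo((.482,.031,.32),np.radians(72.2)))
E
```

```text
8.7 [0.46843835076470886, -0.2544096665956059, 0.31127522045531175] 1.003089443928661
pipe [([0.476, -0.253, 0.064], 0.88)]
base [([0.457, -0.248, 0.004], 0.79), ([0.301, -0.322, 0.008], 0.75)]
(array([ 73.3, 276.3,  -8.7]), np.float64(0.005941004641251579))
```

View pics/w5.png

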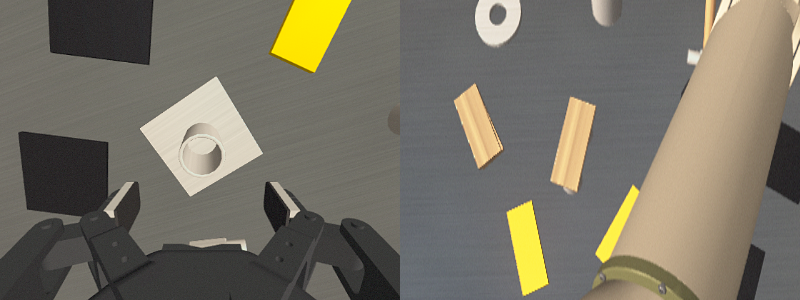

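The pipe stands upright in the middle of the base (rim at about (202,153) left, base quad around it); the spacer lies undisturbed, now bare.

Emit:
arm_command([
  {"dp":[10.5,39.5,-2],"spin":0},
  {"dp":[10.5,39.5,-2],"spin":0},
  {"dp":[10.5,39.5,-2],"spin":0},
  {"dp":[10.5,39.5,-2],"spin":0},
  {"dp":[10.5,39.5,-1],"spin":0},
])

```text
clock: 9.4
position: [0.4775, -0.0486, 0.3186]
ee_rot: [0.152, 0.988, -0.0, -0.001]
ft_force: [0.7, -0.5, 0.3]
grip_width: 1.0
grasp_force: 0.0
```

Emit:
arm_command([
  {"dp":[10.5,39.5,0],"spin":0},
  {"dp":[10.5,39.5,0],"spin":0},
  {"dp":[0,0,0],"spin":0.006},
  {"dp":[0,0,0],"spin":0},
])

```text
clock: 9.8
position: [0.4814, 0.032, 0.3184]
ee_rot: [0.154, 0.988, -0.0, -0.001]
ft_force: [-1.5, -1.7, -0.4]
grip_width: 0.999
grasp_force: 0.0
```

```bash
python3 - <<'E'
from h import *
o=manip.get_obs(); im=viewer.camera('wrist'); cv2.imwrite('pics/w6.png',im)
print(o['clock'],o['position'].tolist(),o['ee_rot'].tolist())
print(plane('wrist',(202*1.4,153*1.4),.078,dict(position=np.array([0.46844,-0.25441,0.31128]),ee_rot=[0.152,0.988,0,-.001])))
E
```

```text
9.8 [0.4813965936769012, 0.03202025319543866, 0.318400669830619] [0.15381160342839748, 0.988099838616181, -0.00045945321203216653, -0.0006989135914734793]
[[ 0.4625101  -0.25288422  0.078     ]]
```

View pics/w6.png

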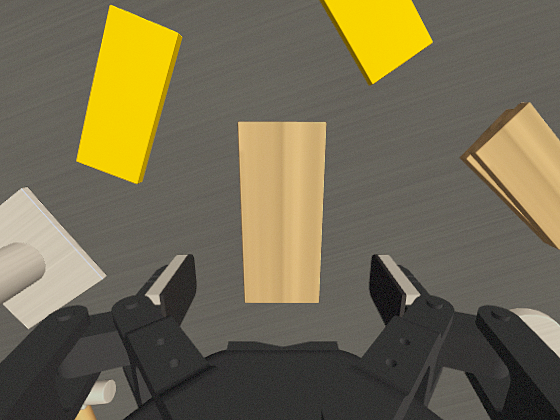

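The spacer is in full view, with corners at (238,122), (326,122), (319,303) and (246,303).

```bash
python3 - <<'E'
from h import *
o=manip.get_obs()
q=plane('wrist',[(238,122),(326,122),(319,303),(246,303)],.082,o);print(q.round(4),q.mean(0))
L=lambda i,j:(np.linalg.norm(q[j]-q[i]).round(4),np.degrees(np.arctan2(*(q[j]-q[i])[1::-1])).round(1))
print(L(0,1),L(3,2),L(0,3),L(1,2))
o3=dict(position=np.array([0.51498731,0.02213383,0.33266579]),ee_rot=[1.51873695e-01,9.88398038e-01,-6.78232525e-04,-1.79967817e-03])
print([tri([(c,r[0]) for c,r in(rays('wrist',a,o),rays('wrist',b,o3))]).round(4) for a,b in(((238,122),(239,70)),((326,122),(324,71)))])
print(togo((*q.mean(0)[:2],.238),np.radians(72.2)))
E
```

```text
[[ 0.4053  0.023   0.082 ]
 [ 0.4235  0.0796  0.082 ]
 [ 0.5571  0.0368  0.082 ]
 [ 0.5392 -0.0193  0.082 ]] [0.48126475 0.03003488 0.082     ]
(np.float64(0.0595), np.float64(72.2)) (np.float64(0.0589), np.float64(72.2)) (np.float64(0.1404), np.float64(-17.6)) (np.float64(0.1404), np.float64(-17.8))
[array([0.4056, 0.0241, 0.0863]), array([0.4234, 0.0796, 0.0837])]
(array([-0.2, -0.8, 80.5]), np.float64(-7.60927829948077e-05))
```

Emit:
arm_command([
  {"dp":[0,-1,20],"spin":0},
  {"dp":[0,0,25],"spin":0},
  {"dp":[0,0,25],"spin":0},
  {"dp":[0,0,11],"spin":0},
  {"dp":[0,0,0],"spin":0},
])

```text
clock: 10.35
position: [0.4808, 0.0294, 0.237]
ee_rot: [0.156, 0.988, -0.001, -0.001]
ft_force: [0.2, -0.0, 0.2]
grip_width: 1.003
grasp_force: 0.0
```

Emit:
arm_command([
  {"dp":[0,0,0],"spin":0},
  {"dp":[0,0,0],"spin":0},
  {"dp":[0,0,0],"spin":0},
  {"dp":[0,0,0],"spin":0},
  {"dp":[0,0,0],"spin":0},
], grip=1, newtons=30)

```text
clock: 10.85
position: [0.482, 0.0303, 0.2395]
ee_rot: [0.155, 0.988, 0.001, 0.001]
ft_force: [-0.6, -0.9, 6.7]
grip_width: 0.694
grasp_force: 32.8
```

Emit:
arm_command([
  {"dp":[0,0,-3],"spin":0},
  {"dp":[0,0,-7],"spin":0},
  {"dp":[0,0,-15],"spin":0},
  {"dp":[0,0,-20],"spin":0},
  {"dp":[0,0,0],"spin":0},
])

```text
clock: 11.35
position: [0.4823, 0.0304, 0.2859]
ee_rot: [0.155, 0.988, 0.001, 0.002]
ft_force: [0.6, 0.1, -0.8]
grip_width: 0.695
grasp_force: 32.6
```

```bash
python3 - <<'E'
from h import *
o=manip.get_obs(); im=viewer.camera('wrist'); s=viewer.camera('side')
cv2.imwrite('pics/w7.png',np.hstack([cv2.resize(im,(400,300)),cv2.resize(s[100:310,180:460],(400,300))]))
print(o['clock'],o['position'].tolist(),o['ee_rot'].tolist(),o['grip_width'])
print(togo((.537,.270,.30),np.radians(120.3)))
E
```

```text
11.35 [0.48227958012641947, 0.030440072714383187, 0.28587692830716527] [0.15479061061592705, 0.987944950587046, 0.0010463742808717294, 0.0018832354000514297] 0.6950022045209313
(array([ 20.3, 245. , -16.2]), np.float64(-0.8393754762074397))
```

View pics/w7.png

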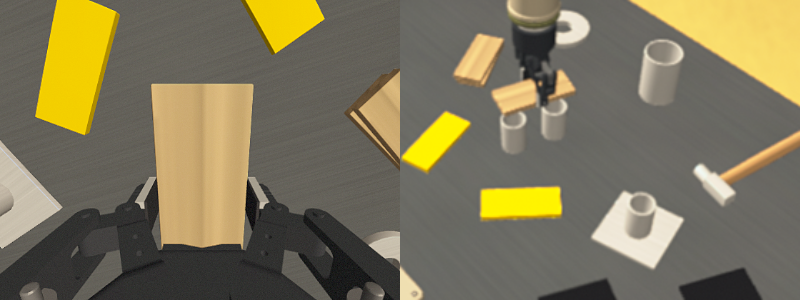

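The spacer is held level, clear of the stubs, gripped at mid-length; the pipe stands on the base at right.

Emit:
arm_command([
  {"dp":[0,15,-3],"spin":0},
  {"dp":[0,30,-3],"spin":0},
  {"dp":[0,35,-4],"spin":0},
  {"dp":[0,35,-4],"spin":0},
  {"dp":[0,15,0],"spin":0},
])

```text
clock: 11.95
position: [0.5213, 0.1589, 0.2968]
ee_rot: [0.153, 0.988, 0.0, -0.0]
ft_force: [-0.7, -0.2, -0.9]
grip_width: 0.694
grasp_force: 32.6
```

Emit:
arm_command([
  {"dp":[0,0,0],"spin":-0.14},
  {"dp":[0,0,0],"spin":-0.14},
  {"dp":[0,0,0],"spin":-0.14},
  {"dp":[0,0,0],"spin":-0.14},
  {"dp":[0,0,0],"spin":-0.14},
])

```text
clock: 12.45
position: [0.521, 0.1546, 0.2964]
ee_rot: [-0.196, 0.981, -0.0, -0.001]
ft_force: [0.2, -0.2, -0.8]
grip_width: 0.689
grasp_force: 32.6
```

Emit:
arm_command([
  {"dp":[0,0,0],"spin":-0.14},
  {"dp":[0,0,0],"spin":0},
  {"dp":[0,0,0],"spin":0},
])

```text
clock: 12.75
position: [0.5211, 0.1543, 0.2967]
ee_rot: [-0.259, 0.966, 0.0, -0.0]
ft_force: [-1.6, -0.6, -1.9]
grip_width: 0.698
grasp_force: 32.6
```

```bash
python3 - <<'E'
from h import *
o=manip.get_obs(); im=viewer.camera('wrist'); cv2.imwrite('pics/w8.png',im)
print(o['clock'],o['position'].tolist(),o['ee_rot'].tolist(),o['joint_pos'].round(2))
print(togo((.537,.270,.30),np.radians(120.3)))
E
```

```text
12.75 [0.5210609432125002, 0.15431464126694683, 0.29670198272277026] [-0.25945704998671865, 0.9657545444909991, 3.0757208977907306e-06, -0.0004460915962206672] [-0.65  0.24  0.31  1.83 -0.08  1.09  1.79]
(array([-71.8,  92.2,  -3.2]), np.float64(-0.0036463656155443225))
```

View pics/w8.png

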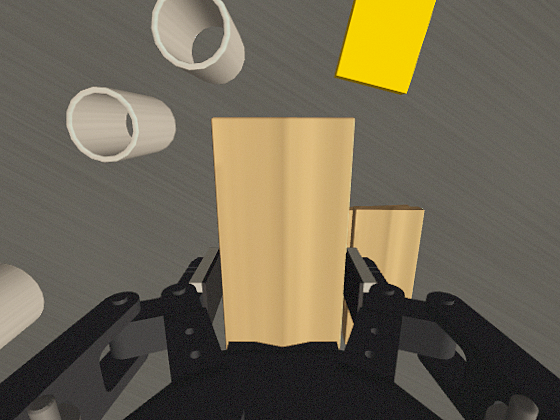

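The pile's top plate shows right of the held spacer: near edge from (356,209) to (424,210), right edge down to (415,298). It looks parallel to the held spacer.

```bash
python3 - <<'E'
from h import *
o=manip.get_obs()
q=plane('wrist',[(356,209),(424,210),(415,298)],.024,o);print(q.round(4))
a=lambda v:np.degrees(np.arctan2(v[1],v[0]))
print(np.linalg.norm(q[1]-q[0]),a(q[1]-q[0]),a(q[2]-q[1]))
c=q[1]+.07*np.array([np.cos(np.radians(30.2)),np.sin(np.radians(30.2)),0])-.03*np.array([np.cos(np.radians(120.2)),np.sin(np.radians(120.2)),0]);print(c)
# held spacer centre from near corners (underside unknown; top at tcp-.1575)
s=plane('wrist',[(212,118),(355,118)],o['position'][2]-.1575,o); print(s.round(4),np.linalg.norm(s[1]-s[0]),a(s[1]-s[0]))
th=np.radians(a(s[1]-s[0])-90); sc=s.mean(0)+.07*np.array([np.cos(th),np.sin(th),0]); print('held off',sc-o['position'])
for z in(.3,.1935): print(togo((.537,.2695,z),np.radians(120.2)), togo((*c[:2],z)))
E
```

```text
[[0.4908 0.2094 0.024 ]
 [0.4619 0.261  0.024 ]
 [0.5357 0.3076 0.024 ]]
0.059184186848024775 119.1946514514066 32.24192692519751
[0.53753211 0.27030917 0.024     ]
[[0.4737 0.0923 0.1393]
 [0.4438 0.1438 0.1393]] 0.05950773292130084 120.08869528989618
held off [-0.00177021 -0.00115166 -0.1575    ]
(array([-71.5,  91.7,  -3.2]), np.float64(-0.0019010363635501015)) (array([-72.4,  92.2,  -3.2]), None)
(array([-71.6,  91.7, 103.3]), np.float64(-0.0019010363635501015)) (array([-72.5,  92.2, 103.3]), None)
```

Emit:
arm_command([
  {"dp":[-14,17,0],"spin":0},
  {"dp":[-25,30,0],"spin":0},
  {"dp":[-25,30,10],"spin":0},
  {"dp":[-10,15,20],"spin":0},
  {"dp":[0,0,25],"spin":0},
])

```text
clock: 13.3
position: [0.5381, 0.2751, 0.2419]
ee_rot: [-0.262, 0.965, 0.001, 0.001]
ft_force: [1.0, 0.3, -2.3]
grip_width: 0.695
grasp_force: 32.6
```

Emit:
arm_command([
  {"dp":[0,0,20],"spin":0},
  {"dp":[0,0,12],"spin":0},
  {"dp":[0,0,5],"spin":0},
  {"dp":[0,0,0],"spin":0},
  {"dp":[0,0,0],"spin":0},
])

```text
clock: 13.8
position: [0.539, 0.271, 0.2062]
ee_rot: [-0.261, 0.965, 0.0, 0.001]
ft_force: [-0.5, 0.1, 0.2]
grip_width: 0.692
grasp_force: 32.6
```

```bash
python3 - <<'E'
from h import *
o=manip.get_obs(); im=viewer.camera('wrist'); cv2.imwrite('pics/w9.png',im)
print(o['clock'],o['position'].tolist(),o['ft_force'],togo((.539,.2712,.1935),np.radians(120.2)))
E
```

```text
13.8 [0.539043592543859, 0.2710267436684969, 0.2062113037205375] [-0.46112499  0.11449397  0.24072406] (array([ 0. ,  0.1, 12.8]), np.float64(0.00149264626729817))
```

View pics/w9.png

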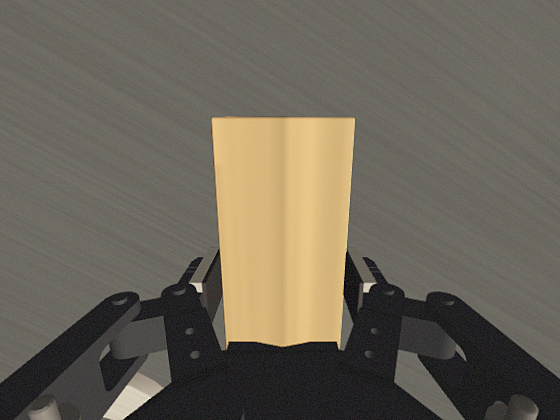

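The held spacer (near edge at row 118) covers the pile completely, in line. Lowering.

Emit:
arm_command([
  {"dp":[0,0,4],"spin":0},
  {"dp":[0,0,3],"spin":0},
  {"dp":[0,0,2],"spin":0},
  {"dp":[0,0,2],"spin":0},
  {"dp":[0,0,0],"spin":0},
])

```text
clock: 14.35
position: [0.5385, 0.2709, 0.1939]
ee_rot: [-0.262, 0.965, -0.0, -0.0]
ft_force: [0.3, 0.1, -1.1]
grip_width: 0.69
grasp_force: 32.6
```

Emit:
arm_command([
  {"dp":[0,0,1],"spin":0},
  {"dp":[0,0,0],"spin":0},
])

```text
clock: 14.55
position: [0.5387, 0.271, 0.1936]
ee_rot: [-0.262, 0.965, 0.0, 0.0]
ft_force: [-2.0, -1.1, 3.3]
grip_width: 0.693
grasp_force: 33.1
```

Contact at z = 0.1936, as expected. Releasing.

Emit:
arm_command([
  {"dp":[0,0,0],"spin":0},
  {"dp":[0,0,0],"spin":0},
  {"dp":[0,0,0],"spin":0},
  {"dp":[0,0,0],"spin":0},
  {"dp":[0,0,0],"spin":0},
], grip=-1)

```text
clock: 15.05
position: [0.5386, 0.271, 0.1932]
ee_rot: [-0.262, 0.965, 0.0, 0.0]
ft_force: [0.4, -0.5, -0.3]
grip_width: 1.001
grasp_force: 0.0
```

Emit:
arm_command([
  {"dp":[0,0,-10],"spin":0},
  {"dp":[0,0,-25],"spin":0},
  {"dp":[0,0,-35],"spin":0},
  {"dp":[0,0,-40],"spin":0},
  {"dp":[0,0,-30],"spin":0},
])

```text
clock: 15.55
position: [0.5388, 0.2708, 0.3366]
ee_rot: [-0.261, 0.965, 0.0, 0.001]
ft_force: [-0.3, 0.7, 0.4]
grip_width: 0.997
grasp_force: 0.0
```

Emit:
arm_command([
  {"dp":[0,0,0],"spin":0},
  {"dp":[0,0,0],"spin":0},
])

```text
clock: 15.75
position: [0.5386, 0.2709, 0.3342]
ee_rot: [-0.262, 0.965, 0.0, 0.001]
ft_force: [-0.5, -0.4, -1.2]
grip_width: 1.003
grasp_force: 0.0
```

```bash
python3 - <<'E'
from h import *
o=manip.get_obs(); im=viewer.camera('wrist'); s=viewer.camera('side')
cv2.imwrite('pics/w10.png',np.hstack([cv2.resize(im,(400,300)),cv2.resize(s[100:310,180:460],(400,300))]))
print(o['clock'],o['position'].tolist(),o['ee_rot'].tolist(),o['grip_width'])
E
```

```text
15.75 [0.5386348744969303, 0.27094187759775, 0.3342471240978704] [-0.2615013519746568, 0.9652026873806625, 0.0003845160193550119, 0.0008169063622481647] 1.0031099009669762
```

View pics/w10.png

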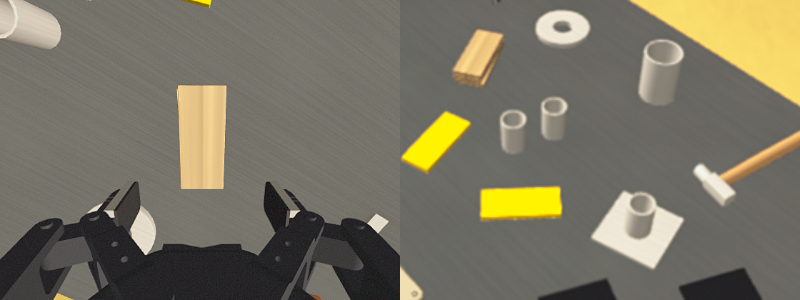

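The spacer lies flat and in line on the pile (left, 178–226 × 85–188), and the pipe stands mid-plate at (640,215) on the right.

```bash
python3 -c "
from workcell import manip
print(manip.hand_in())"
```

```text
the job is handed in; nothing more can be done
None
```

The job is handed in at about 16 s: the last pictures show the pipe stub upright in the middle of the base plate and the spacer flat and in line on the pile, both released, but the hand-in returned no verdict.

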